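# Park and close the sharps tub

## Task

Push the yellow sharps tub along the rubber mat into its aluminium parking corner, so that it sits square and flush against both the back stop and the left stop, and press its orange lid shut. Push and press only: do not pick up or tip the tub, and leave the blue dropper bottle, the steel ampoule snapper and the swing arm with its tablet tray as they are. Finish with the hand clear of everything.

Things in the scene. Friction and masses are not known exactly. Their poses are not given: they have to be found in the camera images.
- tub: Yellow plastic sharps tub, open box 100 mm (x) by 90 mm (y), walls 4 mm thick, 56 mm tall (60 mm with lid shut); about 0.25 kg, slides on the mat (top of mat at z = 3 mm). Origin: centre of its underside. Its x points from the front face (white label, red dot) to the back face, where the lid is hinged; y to its left. Starts turned up to 0.35 rad from the world axes.
- lid (a joint): Hinge of the tub's orange lid (plate 97 x 90 x 4 mm), rad: 0 shut, positive open (front edge raised); starts 0.20 to 0.35. Hinge line along the tub's y, 47 mm behind the tub's centre, 56 mm above its underside. Stiff: stays where left, shuts under about 2 N pressed down in its front half. Shut, its top is 60 mm above the tub's underside.
- lid_edge (a point): Middle of the top of the lid's front edge, 97 mm from the hinge line.
- corner: Fixed L-shaped parking corner of aluminium angle, turned up to 0.17 rad. Origin: inner corner of the two stop faces, at mat height. x points away from the robot, y left. Back stop: face x = 0, from y = 0 to -260 mm. Left stop: face y = 0, from x = 0 to -100 mm. Both 40 mm tall, 4 mm thick. A tub parked home has its centre at x = -50, y = -45 mm here, axes parallel to these.
- bottle: Cobalt blue glass dropper bottle with a black cap, standing, 34 mm diameter, 94 mm tall, 80 g. Origin: centre of its underside. Leave alone.
- snapper: Steel ampoule snapper lying on the mat, 67 x 22 x 16 mm, long axis along its x. Origin: under the middle of its body, on the mat. Leave alone.
- swingarm (a joint): Swing of the aluminium swing arm about its upright post, rad; 0 points to +y, positive turns anticlockwise seen from above. Moves if knocked. Leave alone.
- tray (a point): Centre of the underside of the clear tablet tray on the swing arm: 120 x 110 mm, 18 mm tall, 0.176 m above the work surface. The aluminium post stands 180 mm from here towards -y (at swing 0); the arm is 22 mm wide. The drawer's rim around the mat is 30 mm tall.
Not all that is in view belongs to the job. Several things have the shape of the tub; the one meant has the colours described above.

How it is judged:
By the outcome, as a careful person would: the job done as asked, in the order asked, and still so for the second after the job is handed in, with the robot touching nothing.
It also fails if it takes over 64 s, if anything falls off the work surface, if the arm or the gripper's body presses on something with over 40 N, if the wrist force passes 120 N, or if a joint passes its speed limit or range.

## Robot

A 6-joint arm with a two-finger parallel gripper is mounted at the origin on the work surface. World frame = base frame: x ahead of the robot, y to its left, z up, the work surface at z = 0. Lengths are in m, angles in rad, forces in N, time in s.
With the tool pointing down it reaches from about 0.25 to 0.725 m from the base axis. Payload 9.7 kg.
Tool frame: the origin (TCP) lies at the very end of the fingers, on their centre line; the grasp point (between the pads) lies 19 mm behind it; z points along the fingers, y is the line along which they close (so a half turn about z gives the same grasp; the last joint's range is limited). The gripper opens to 85 mm and grips with 20 to 120 N. Pads are 22 mm wide; open, the fingers measure 114 mm over their backs; the gripper's body (76 mm by 85 mm) begins 54 mm behind the grasp point. The pads swing forward as they close: fully open they stand 13 mm farther back than shut.
Start: joints at [1.333, 0.087, 0.176, 1.66, 0, 1.571], TCP at [0.13, 0.535, 0.231] pointing down, gripper open.
Joint ranges: [-3.13, 3.13], [-0.85, 1.81], [-1.15, 1.24], [-2.2, 2.28], [-1.44, 1.52], [-3.14, 3.14]. Speed limits (rad/s): [2.22, 2.22, 2.57, 3.14, 3.14, 3.14].

## Interface

Orientations are given as a rotation vector (axis times angle).
In Python, from bench import bot gives the robot as it stands.
- The arm moves only by the tool drive_tool, never from a script. Its argument "plan" is a list of rows, each a list of 4 numbers: the shift along the world's x, y, z in cm, then the turn about the world's z in rad. In form: [[x, y, z, yaw], ...]. A call has 1 to 12 rows; each row shifts and turns the commanded pose from where the row before left it; what a row does not reach is not made up. A row lasts 1/8 s, in which the tool goes at most 62.5 mm and 10.7 degrees, less where a joint would pass 70% of its speed; a pose out of reach is approached as far as the arm can. A call is refused whole if a number of a shift passes 6.25 or a number of a turn 0.188, either way. A call with a gripper value outside its range is refused whole. "grip" is the closure in counts, from 0 (fully open) to 255 (shut), set as the call begins (left out, the last holds). The fingers move at their own pace and stop on an object; "newtons" is the grip in N (left out, the last holds). Time passes only in rows, so rows that do not move let the fingers close. It gives the time, the measured TCP pose, the force, the opening and the grip force at its end, in the units of the state.
- bot.observe(): the state, without advancing time (a new reading comes with each control period).
- bot.snapshot(name): name is "scene" or "side" or "wrist"; returns a dict with "img" (480x640x3 uint8, blue, green, red), "K" (3x3 intrinsics, pixels), "R" (3x3) and "t" (3): a world point X has camera coordinates R X + t; the wrist camera has in their place "mount" (4x4, takes a point from camera to tool coordinates, whose origin is the TCP and whose axes are the flange's). Camera axes: x right, y down, z forward; pixel columns grow to the right and rows downward; lengths in m; the calibration is good to about 2 mm. A picture is of the moment at which its call begins: read the wrist's pose just before it. There is no depth.
- bot.sign_off(): hands the job in; it is judged then, once.
Trained networks look in the newest picture that a camera, given by its name, has taken for a name from the list of things; names that differ only in an ending like _2 or _b are one class to them, and where a whole thing is asked for, a point or a joint stands for the part that bears it (a point fixed in the world has none). Each returns a list of dicts, best first, with "confidence" (0 to 1); they miss things now and then, are a little off and sometimes report something else, mostly with a low value. They report only what shows in the picture. A call takes as long as a camera call. They do not tell look-alikes from the thing itself.
- bot.find_in(camera, target): "extent" ([left, top, width, height] as shares, 0 to 1, of the picture: columns of its width, rows of its height, round what is visible of it).
- bot.silhouettes(camera, target): "mask" (480x640 bool, what is visible of it) and "extent" ([left, top, width, height] as shares, 0 to 1, of the picture: columns of its width, rows of its height, round what is visible of it).
- bot.mark_of(camera, target): "position" ([column, row] as shares, 0 to 1, of the picture: columns of its width, rows of its height: a listed point, or the origin of a listed thing).
The state is a dict: "clock": time; "joints": joint angles; "qvel": joint speeds; "tau": joint torques, N m; "position": TCP position; "tool_rot": TCP orientation; "force": force on the tool from outside, world axes, zero at the start; "ft_torque": the same for the moment, N m; "gripper_width": finger opening in m; "grip_force": force on a finger pad.
Only numpy, scipy, OpenCV 4.12 (cv2) and the standard library are available. Lean on these libraries where they do the work, as an engineer would, in place of code of your own. Each camera call takes 0.05 s, during which the arm holds its last target. There are 200 camera calls.

## Working session

There is one attempt and no reset: what is moved stays moved. The work goes in short steps, Python scripts to look and compute and a tool call to move; the robot and the scene stay as the last step left them, time stands still between calls to the robot, and variables do not carry over. Pictures are saved under pics/ and viewed, at most 10 in all, crops included, and the job is handed in when it is done.

Besides the shell and the picture viewer there is one more tool, called after ">>>" by a JSON object that holds its "fn" and its "kwargs". drive_tool: Moves the arm, as the interface text tells. Its arguments: {"type":"object","properties":{"plan":{"type":"array"},"grip":{"type":"number"},"newtons":{"type":"number"}},"required":["plan"]}

```bash
mkdir -p pics; ls; python3 - <<'E'
from bench import bot
import cv2,numpy as np
for c in ("scene","side"):
    s=bot.snapshot(c); cv2.imwrite(f"pics/{c}0.png",s["img"]); 
    print(c,s["K"].tolist(),np.round(s["R"],4).tolist(),s["t"].tolist())
    for n in ("tub","corner","bottle","snapper","lid_edge","tray"):
        print(n,[(np.round(np.array(d["position"])*[640,480],1).tolist(),round(d["confidence"],2)) for d in bot.mark_of(c,n)])
print(bot.observe())
E
```

```text
pics
scene [[450.59542508065596, 0.0, 329.32254290510645], [0.0, 450.59542508065596, 236.04201289193412], [0.0, 0.0, 1.0]] [[-0.8403, 0.5421, -0.0075], [0.299, 0.4519, -0.8404], [-0.4522, -0.7085, -0.5418]] [0.3384709016058497, -0.0330240822010486, 1.253025993149302]
tub [([541.0, 374.4], 0.89), ([482.4, 313.3], 0.79), ([326.6, 201.4], 0.68), ([310.0, 300.6], 0.55)]
corner [([297.8, 391.1], 0.86), ([185.2, 198.8], 0.33)]
bottle [([212.3, 264.4], 0.9)]
snapper [([407.7, 344.3], 0.69)]
lid_edge [([328.3, 263.7], 0.95), ([323.3, 186.8], 0.81), ([502.8, 305.1], 0.74), ([572.3, 369.0], 0.59)]
tray [([186.2, 198.3], 0.65)]
side [[482.5837316511031, 0.0, 311.23101748896335], [0.0, 482.5837316511031, 246.3962358224947], [0.0, 0.0, 1.0]] [[0.9203, -0.3911, -0.0013], [-0.2797, -0.6557, -0.7013], [0.2734, 0.6458, -0.7129]] [-0.3910494775215075, 0.22199640736865803, 1.1802783309163272]
tub [([324.7, 260.2], 0.9), ([205.2, 236.0], 0.78), ([201.8, 197.7], 0.66)]
corner [([339.8, 205.6], 0.81)]
bottle [([417.8, 313.6], 0.58), ([436.1, 273.3], 0.43)]
snapper [([264.3, 223.8], 0.48)]
lid_edge [([200.5, 212.8], 0.84), ([284.2, 390.9], 0.75), ([308.5, 239.8], 0.65), ([195.6, 173.3], 0.6)]
tray [([437.6, 271.7], 0.92)]
{'clock': 0.7, 'joints': array([ 1.33301541e+00,  8.68883028e-02,  1.75880524e-01,  1.65982719e+00,
       -6.92288185e-06,  1.57079795e+00]), 'qvel': array([ 2.45733748e-05,  8.04844581e-04, -9.79026782e-04,  1.76565572e-04,
        7.58648843e-04,  7.42883043e-04]), 'tau': array([-1.54606681e-03, -5.19974005e+01,  4.64775717e+01,  1.44336460e-03,
        9.16177282e-05, -1.62262843e-06]), 'position': array([0.12954732, 0.53450275, 0.2312806 ]), 'tool_rot': array([ 3.72628354e-01,  3.11941310e+00, -6.15544509e-05]), 'force': array([ 0.40473053,  0.33220085, -0.56817172]), 'ft_torque': array([-0.01354152, -0.00072928,  0.00777478]), 'grip_force': 0.0, 'gripper_width': 0.08498325206974568}
```

View pics/scene0.png

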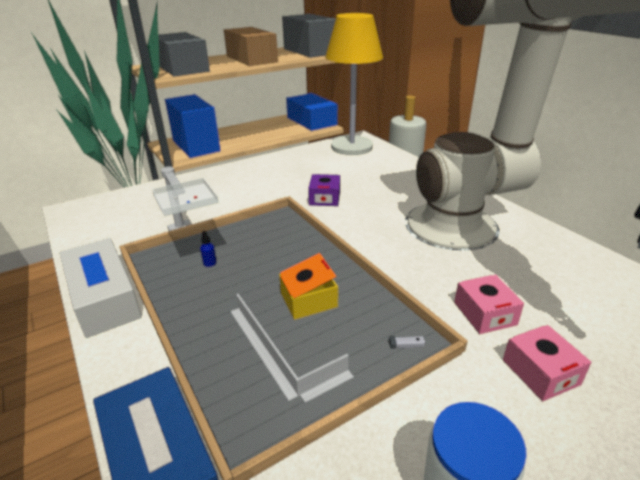

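View pics/side0.png

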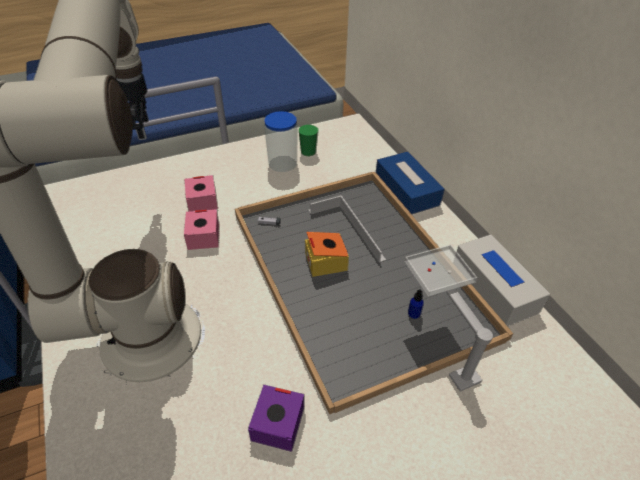

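The yellow tub candidates in the scene view are the yellow tub with the orange lid at (310,288), the pink ones at (488,303) and (545,360), and the purple one at (325,190). By description I choose the yellow tub at (310,288), and I'll check it in a close crop.

```bash
python3 - <<'E'
import cv2,numpy as np
a=cv2.imread("pics/scene0.png")[235:410,220:370]; b=cv2.imread("pics/side0.png")[180:300,280:400]
a=cv2.resize(a,None,fx=3.4,fy=3.4,interpolation=cv2.INTER_CUBIC); b=cv2.resize(b,None,fx=2.35,fy=2.35,interpolation=cv2.INTER_CUBIC)
c=np.zeros((600,800,3),np.uint8); c[:a.shape[0],:a.shape[1]]=a; c[:b.shape[0],512:512+b.shape[1]]=b
cv2.imwrite("pics/crop0.png",c)
E
```

```text
(no output)
```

View pics/crop0.png

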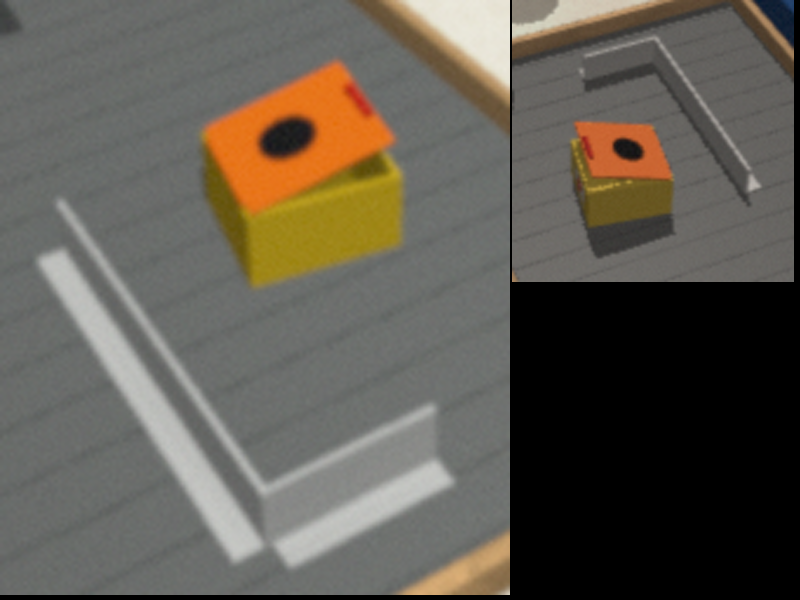

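The crop shows the yellow tub with its orange lid raised and the red tab towards the robot, at scene (310,288). The corner's top vertex is at about (298,378), and its arm ends are at (238,295) and (348,355).

```bash
cat > h.py <<'E'
import cv2,numpy as np
from scipy.optimize import minimize,least_squares
def proj(s,X):
    c=np.asarray(X)@np.asarray(s["R"]).T+np.asarray(s["t"]); p=c@np.asarray(s["K"]).T; return p[:,:2]/p[:,2:]
def pose(x,y,a,P,z=0.003):
    c,s=np.cos(a),np.sin(a); P=np.asarray(P,float); return P@np.array([[c,-s,0],[s,c,0],[0,0,1]]).T+[x,y,z]
def box(x0,x1,y0,y1,z0,z1): return [(x,y,z) for x in(x0,x1) for y in(y0,y1) for z in(z0,z1)]
BODY=np.array(box(-.05,.05,-.045,.045,0,.056))
def lid(a):
    P=np.array(box(-.097,0,-.045,.045,0,.004)); c,s=np.cos(a),np.sin(a)
    return np.c_[P[:,0]*c+P[:,2]*s+.047, P[:,1], -P[:,0]*s+P[:,2]*c+.056]
def hullmask(p):
    m=np.zeros((480*4,640*4),np.uint8); cv2.fillConvexPoly(m,cv2.convexHull((p*4+2).round().astype(np.int32)),255)
    return cv2.resize(m,(640,480),interpolation=cv2.INTER_AREA)/255.
def masks(img,near,r=80):
    h=cv2.cvtColor(img,cv2.COLOR_BGR2HSV); H,S,V=[h[...,i].astype(int) for i in range(3)]
    roi=np.zeros(H.shape,bool); x,y=map(int,near); roi[max(0,y-r):y+r,max(0,x-r):x+r]=1
    o=roi&(H>=5)&(H<=19)&(S>215)&(V>120); ye=roi&(H>=21)&(H<=32)&(S>150)&(V>50)
    def big(m):
        n,l,st,_=cv2.connectedComponentsWithStats(m.astype(np.uint8)); return l==1+st[1:,4].argmax()
    o=big(o); u=big(o|ye)
    hull=lambda m:cv2.fillConvexPoly(np.zeros(m.shape,np.uint8),cv2.convexHull(np.argwhere(m)[:,::-1].astype(np.int32)),1)
    return hull(o).astype(float),np.maximum(hull(o),u)
def fit_tub(snaps,near,p0):
    M=[masks(s["img"],n) for s,n in zip(snaps,near)]
    def cost(p,full=False):
        e=[]
        for s,(o,u) in zip(snaps,M):
            L=hullmask(proj(s,pose(*p[:3],lid(p[3])))); B=np.maximum(L,hullmask(proj(s,pose(*p[:3],BODY))))
            e.append((abs(L-o).sum()/o.sum(),abs(B-u).sum()/u.sum()))
        return e if full else sum(map(sum,e))
    p=np.array(p0,float)
    for k in range(3):
        sx=np.vstack([p]+[p+d for d in np.diag([.01,.01,.1,.1])/(k+1)])
        p=minimize(cost,p,method="Nelder-Mead",options=dict(initial_simplex=sx,xatol=1e-5,fatol=1e-5)).x
    return p,cost(p,True)
def ray(s,uv,z):
    R=np.asarray(s["R"]); c=-R.T@s["t"]; d=R.T@np.linalg.solve(s["K"],[*uv,1]); return c+d*(z-c[2])/d[2]
E
python3 - <<'E'
from bench import bot; from h import *
S=bot.snapshot("scene");D=bot.snapshot("side")
x0=(ray(S,(310,300),.003)+ray(D,(328,262),.003))/2; print("init",x0)
best=min((fit_tub([S,D],[(310,288),(328,252)],[x0[0],x0[1],a,.28]) for a in(-.2,.2)),key=lambda r:np.sum(r[1]))
print("tub",np.round(best[0],4),np.round(best[1],3).tolist())
# corner from hand-read points
PS=[((-.0,-.26,.04),(238.2,294.7)),((.002,.002,.04),(298.2,378.3)),((-.1,.002,.04),(347.6,354.7))]
PD=[((.002,.002,.04),(340.9,196.9)),((-.1,0,.04),(311.1,203.8)),((-.1,0,0),(311.1,213.3))]
def f(p): return np.concatenate([(proj(s,pose(*p,[a for a,_ in P]))-[b for _,b in P]).ravel() for s,P in((S,PS),(D,PD))])
r=least_squares(f,[.6,.2,0]); print("corner",r.x,np.round(r.fun,1))
for n,us,ud in (("bottle",(212,264),(416,314)),("snapper",(407.7,344.3),(264.3,223.8))): print(n,ray(S,us,.003)[:2],ray(D,ud,.003)[:2])
print("tray",ray(S,(186,198),.176),ray(D,(437.6,271.7),.176))
for n,s,ps in (("rimS",S,[(290,200),(464,345),(125,248),(230,475)]),("rimD",D,[(237,210),(332,405),(378,175),(510,335)])): print(n,[np.round(ray(s,p,.03)[:2],3).tolist() for p in ps])
p=best[0];c=r.x;Rc=np.array([[np.cos(c[2]),np.sin(c[2])],[-np.sin(c[2]),np.cos(c[2])]])
print("tub in corner",Rc@(p[:2]-c[:2]),p[2]-c[2])
E
```

```text
init [0.4962227 0.0587293 0.003    ]Traceback (most recent call last):
  File "<stdin>", line 4, in <module>
  File "<stdin>", line 4, in <genexpr>
  File "h.py", line 25, in fit_tub
    M=[masks(s["img"],n) for s,n in zip(snaps,near)]
       ~~~~~^^^^^^^^^^^^
  File "h.py", line 21, in masks
    o=big(o); u=big(o|ye)
  File "h.py", line 20, in big
    n,l,st,_=cv2.connectedComponentsWithStats(m.astype(np.uint8)); return l==1+st[1:,4].argmax()
                                                                               ~~~~~~~~~~~~~~~^^
ValueError: attempt to get argmax of an empty sequence
```

```bash
python3 - <<'E'
import cv2
h=cv2.cvtColor(cv2.imread("pics/side0.png"),cv2.COLOR_BGR2HSV);g=cv2.cvtColor(cv2.imread("pics/scene0.png"),cv2.COLOR_BGR2HSV)
print(h[250,340],h[238,318],h[268,330],g[270,290],g[262,318],g[300,300],g[300,325], g[285,285])
E
sed -i 's/(S>215)&(V>120)/(S>130)\&(V>120)/; s/(S>150)&(V>50)/(S>110)\&(V>45)/; s/H<=19)/H<=18)/;s/H>=21)/H>=19)/' h.py
cat > m.py <<'E'
from bench import bot; from h import *
S=bot.snapshot("scene");D=bot.snapshot("side")
x0=(ray(S,(310,300),.003)+ray(D,(328,262),.003))/2; print("init",x0)
best=min((fit_tub([S,D],[(310,288),(328,252)],[x0[0],x0[1],a,.28]) for a in(-.2,.2)),key=lambda r:np.sum(r[1]))
print("tub",np.round(best[0],4),np.round(best[1],3).tolist())
PS=[((-.0,-.26,.04),(238.2,294.7)),((.002,.002,.04),(298.2,378.3)),((-.1,.002,.04),(347.6,354.7))]
PD=[((.002,.002,.04),(340.9,196.9)),((-.1,0,.04),(311.1,203.8)),((-.1,0,0),(311.1,213.3))]
def f(p): return np.concatenate([(proj(s,pose(*p,[a for a,_ in P]))-[b for _,b in P]).ravel() for s,P in((S,PS),(D,PD))])
r=least_squares(f,[.6,.2,0]); print("corner",r.x,np.round(r.fun,1))
for n,us,ud in (("bottle",(212,264),(416,314)),("snapper",(407.7,344.3),(264.3,223.8))): print(n,ray(S,us,.003)[:2],ray(D,ud,.003)[:2])
print("tray",ray(S,(186,198),.176),ray(D,(437.6,271.7),.176))
for n,s,ps in (("rimS",S,[(290,200),(464,345),(125,248),(230,475)]),("rimD",D,[(237,210),(332,405),(378,175),(510,335)])): print(n,[np.round(ray(s,p,.03)[:2],3).tolist() for p in ps])
p=best[0];c=r.x;Rc=np.array([[np.cos(c[2]),np.sin(c[2])],[-np.sin(c[2]),np.cos(c[2])]])
print("tub in corner",Rc@(p[:2]-c[:2]),p[2]-c[2])
E
python3 m.py
```

```text
[ 10 192 203] [ 10 190 204] [ 23 183 102] [ 13 226 232] [ 13 229 231] [ 25 215 159] [ 25 209 161] [ 15 229 168]
init [0.4962227 0.0587293 0.003    ]
tub [ 0.4951  0.0596 -0.1809  0.2653] [[0.068, 0.025], [0.047, 0.053]]
corner [ 0.63379646  0.26124289 -0.00967753] [-0.4 -1.3 -0.7  0.8  0.2 -0.6 -0.2 -1.8 -0.7 -0.  -0.6  0.3]
bottle [ 0.62475296 -0.18383935] [ 0.6307544  -0.19528534]
snapper [0.40106116 0.27759106] [0.38716354 0.27453872]
tray [ 0.64659977 -0.21796349  0.176     ] [ 0.646046   -0.21271275  0.176     ]
rimS [[0.331, -0.323], [0.334, 0.354], [0.791, -0.329], [0.792, 0.347]]
rimD [[0.323, 0.337], [0.326, -0.346], [0.801, 0.323], [0.789, -0.351]]
tub in corner [-0.13677375 -0.20299506] -0.17119380038506157
```

Estimated poses:
- **Tub:** (0.495, 0.060), yaw -0.18, lid 0.27.
- **Corner:** (0.634, 0.261), yaw about -0.01.

The plan is to push +x with two half-open fingers until just short of the back stop, then +y to the left stop, then seat +x again, and finally press the lid.

>>> {"fn": "drive_tool", "kwargs": {"plan": [[2.5, -4.3, 0, 0.02], [2.5, -4.3, 0, 0.02], [2.5, -4.3, 0, 0.02], [2.5, -4.3, 0, 0.02], [2.5, -4.3, 0, 0.02], [2.5, -4.3, 0, 0.02], [2.5, -4.3, 0, 0.02], [2.5, -4.3, 0, 0.02], [2.5, -4.3, 0, 0.02], [2.5, -4.3, 0, 0.02], [2.5, -4.0, 0, 0.028], [0, 0, 0, 0]], "grip": 105, "newtons": 20}}

```text
clock: 2.4
position: [0.4055, 0.0623, 0.231]
tool_rot: [-0.022, -3.141, 0.001]
force: [-0.7, -0.7, -1.0]
gripper_width: 0.0501
grip_force: 0.0
```

```bash
cat >> h.py <<'E'
def wrist(bot):
    from scipy.spatial.transform import Rotation as Ro
    o=bot.observe(); s=dict(bot.snapshot("wrist")); T=np.eye(4); T[:3,:3]=Ro.from_rotvec(o["tool_rot"]).as_matrix(); T[:3,3]=o["position"]
    C=np.linalg.inv(T@np.array(s["mount"])); s["R"],s["t"]=C[:3,:3],C[:3,3]; return s
E
python3 - <<'E'
from bench import bot; from h import *
s=wrist(bot); im=s["img"]; cv2.imwrite("pics/w1.png",im)
print(np.round(proj(s,[[.634,.261,.003],[.534,.261,.003],[.634,0,.003],[.634,.261,.043],[.495,.06,.06]])))
E
```

```text
[[505. 401.]
 [515. 319.]
 [271. 403.]
 [523. 427.]
 [322. 312.]]
```

View pics/w1.png

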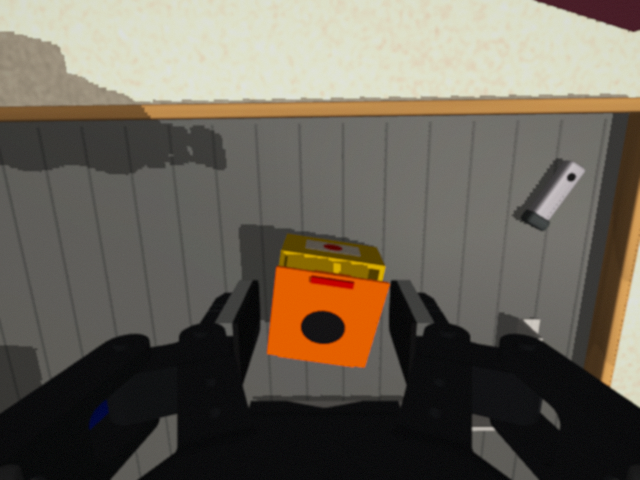

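The wrist view shows the yellow tub with the label and red dot towards the robot, its lid centred at (325,318). The snapper is off to the right at (555,195), and the descent path in front of the tub is clear.

>>> {"fn": "drive_tool", "kwargs": {"plan": [[0, 0.2, -4, 0.004], [0, 0, -4, 0], [0, 0, -4, 0], [0, 0, -4, 0], [0, 0, -3, 0], [0, 0, -1.3, 0], [0, 0, 0, 0]]}}

```text
clock: 3.32
position: [0.4041, 0.0671, 0.0283]
tool_rot: [-0.008, -3.141, 0.0]
force: [-0.1, -1.0, 0.4]
gripper_width: 0.05
grip_force: 0.0
```

>>> {"fn": "drive_tool", "kwargs": {"plan": [[1, 0, 0, 0], [1, 0, 0, 0], [0.8, 0, 0, 0], [0.8, 0, 0, 0], [0.8, 0, 0, 0], [0, 0, 0, 0]]}}

```text
clock: 4.08
position: [0.4492, 0.0665, 0.0282]
tool_rot: [0.009, 3.141, 0.0]
force: [-0.7, -0.1, -0.7]
gripper_width: 0.0506
grip_force: 0.0
```

>>> {"fn": "drive_tool", "kwargs": {"plan": [[0.8, 0, 0, 0], [0.8, 0, 0, 0], [0.8, 0, 0, 0], [0.8, 0, 0, 0], [0.8, 0, 0, 0], [0.8, 0, 0, 0], [0.8, 0, 0, 0], [0.5, 0, 0, 0], [0, 0, 0, 0]]}}

```text
clock: 5.2
position: [0.51, 0.0665, 0.0283]
tool_rot: [0.009, 3.141, -0.0]
force: [0.2, -0.7, 0.1]
gripper_width: 0.0504
grip_force: 0.0
```

```bash
cat > m2.py <<'E'
import sys
from bench import bot; from h import *
S=bot.snapshot("scene");D=bot.snapshot("side"); x=[float(v) for v in sys.argv[1:5]]
n=[proj(s,[[x[0],x[1],.04]])[0] for s in (S,D)]
p,e=fit_tub([S,D],n,x); print("tub",np.round(p,4),np.round(e,3).tolist())
k=sys.argv[5] if len(sys.argv)>5 else None
if k:
    cs=[]
    for s,q in zip((S,D),n):
        a,b=int(q[0]),int(q[1]); c=s["img"][max(0,b-70):b+70,max(0,a-65):a+65]; cs.append(cv2.resize(c,(390,420),interpolation=cv2.INTER_CUBIC))
    cv2.imwrite(k,np.hstack(cs))
E
python3 m2.py .575 .07 0 .27 pics/c2.png
```

```text
tub [0.5712 0.0665 0.0148 0.2821] [[0.067, 0.054], [0.262, 0.393]]
```

View pics/c2.png

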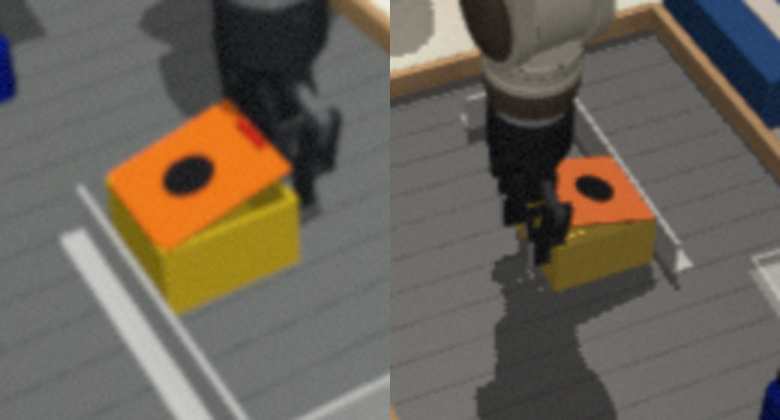

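The tub is now square, with yaw about 0.01, roughly 10 mm short of the back stop, and the lid is untouched. Next I go around to its right side.

>>> {"fn": "drive_tool", "kwargs": {"plan": [[-2.5, 0, 0, 0], [-1.5, 0, 3, 0], [0, 0, 6, 0], [0, -2, 2, -0.174], [1, -2, 0, -0.174], [1, -2, 0, -0.174], [1.5, -2, 0, -0.174], [1.5, -1.4, 0, -0.174], [1.5, 0, 0, -0.174], [1.5, 0, 0, -0.174], [1.5, 0, 0, -0.174], [0.6, 0, 0, -0.174]]}}

```text
clock: 6.8
position: [0.5711, -0.0275, 0.1381]
tool_rot: [2.229, 2.214, 0.0]
force: [0.1, 0.6, 0.3]
gripper_width: 0.05
grip_force: 0.0
```

>>> {"fn": "drive_tool", "kwargs": {"plan": [[0, 0, 0, 0], [0, 0, 0, 0]]}}

```text
clock: 7.05
position: [0.5703, -0.0275, 0.1384]
tool_rot: [2.218, 2.225, -0.0]
force: [-0.1, -0.4, 0.4]
gripper_width: 0.0499
grip_force: 0.0
```

>>> {"fn": "drive_tool", "kwargs": {"plan": [[0, 0, -4, 0], [0, 0, -4, 0], [0, 0, -3, 0], [0, 0, 0, 0], [0, 1.2, 0, 0], [0, 1.2, 0, 0], [0, 0.8, 0, 0], [0, 0.8, 0, 0], [0, 0.8, 0, 0], [0, 0.8, 0, 0], [0, 0.8, 0, 0], [0, 0.8, 0, 0]]}}

```text
clock: 8.55
position: [0.5706, 0.045, 0.0283]
tool_rot: [2.223, 2.22, -0.0]
force: [-0.6, -2.8, 0.8]
gripper_width: 0.05
grip_force: 0.6
```

>>> {"fn": "drive_tool", "kwargs": {"plan": [[0, 1, 0, 0], [0, 1, 0, 0], [0, 1, 0, 0], [0, 1, 0, 0], [0, 1, 0, 0], [0, 1, 0, 0], [0, 1, 0, 0], [0, 1, 0, 0], [0, 1, 0, 0], [0, 1, 0, 0], [0, 0.5, 0, 0], [0, 0, 0, 0]]}}

```text
clock: 10.05
position: [0.5704, 0.1501, 0.0281]
tool_rot: [-2.221, -2.221, -0.0]
force: [-0.2, -0.1, 0.4]
gripper_width: 0.0501
grip_force: 0.0
```

```bash
python3 m2.py .574 .205 0 .27 pics/c3.png
```

```text
tub [0.5656 0.212  1.2944 0.6978] [[0.539, 0.502], [1.029, 1.236]]
```

View pics/c3.png

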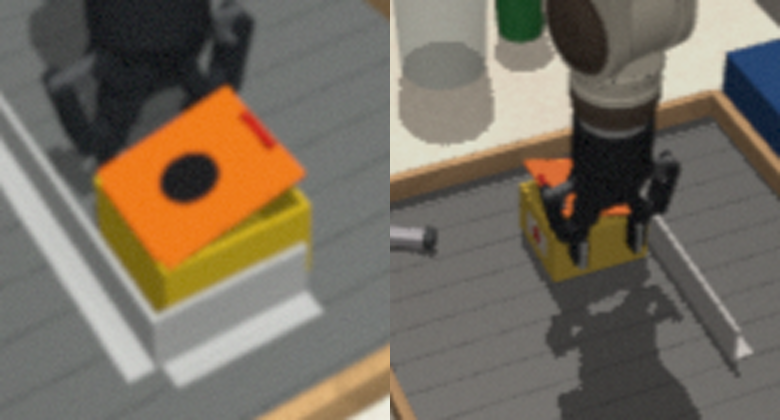

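The tub sits just short of both stops, square and with the lid undisturbed. Now gentle pushes to contact.

>>> {"fn": "drive_tool", "kwargs": {"plan": [[0, 0.4, 0, 0], [0, 0.3, 0, 0], [0, 0, 0, 0]]}}

```text
clock: 10.52
position: [0.5706, 0.1568, 0.0283]
tool_rot: [-2.222, -2.22, -0.0]
force: [0.1, 0.1, 0.1]
gripper_width: 0.0499
grip_force: 0.0
```

>>> {"fn": "drive_tool", "kwargs": {"plan": [[0, 0.2, 0, 0], [0, 0, 0, 0]]}}

```text
clock: 10.78
position: [0.5706, 0.1586, 0.0283]
tool_rot: [-2.222, -2.22, -0.0]
force: [0.2, 0.1, 0.2]
gripper_width: 0.0502
grip_force: 0.0
```

>>> {"fn": "drive_tool", "kwargs": {"plan": [[0, 0.2, 0, 0], [0, 0, 0, 0]]}}

```text
clock: 11.02
position: [0.5707, 0.1605, 0.0283]
tool_rot: [2.222, 2.22, 0.0]
force: [0.6, -1.7, -0.6]
gripper_width: 0.05
grip_force: 0.2
```

>>> {"fn": "drive_tool", "kwargs": {"plan": [[0, 0.15, 0, 0], [0, 0, 0, 0]]}}

```text
clock: 11.28
position: [0.571, 0.1609, 0.0286]
tool_rot: [2.222, 2.218, -0.001]
force: [0.7, -8.3, 2.3]
gripper_width: 0.0501
grip_force: 1.1
```

>>> {"fn": "drive_tool", "kwargs": {"plan": [[0, 0.15, 0, 0], [0, 0, 0, 0]]}}

```text
clock: 11.52
position: [0.5709, 0.1609, 0.0287]
tool_rot: [2.222, 2.215, -0.004]
force: [1.3, -16.9, 4.1]
gripper_width: 0.0507
grip_force: 2.8
```

>>> {"fn": "drive_tool", "kwargs": {"plan": [[0, 0.15, 0, 0], [0, 0, 0, 0]]}}

```text
clock: 11.78
position: [0.5709, 0.161, 0.0288]
tool_rot: [2.222, 2.213, -0.007]
force: [-0.8, -24.6, 7.3]
gripper_width: 0.05
grip_force: 4.8
```

>>> {"fn": "drive_tool", "kwargs": {"plan": [[0, -2, 0, 0], [0, -2.5, 2, 0], [0, 0, 6, 0], [-1, 0, 3, 0.1745], [-1.5, 1, 0, 0.1745], [-2, 1.5, 0, 0.1745], [-2, 1.5, 0, 0.1745], [-2, 1.5, 0, 0.1745], [-1.5, 1.5, 0, 0.1745], [0, 1.5, 0, 0.1745], [0, 1.1, 0, 0.1745], [0, 0, 0, 0.1745]]}}

```text
clock: 13.28
position: [0.4703, 0.2167, 0.1382]
tool_rot: [0.009, -3.141, -0.001]
force: [-0.2, 1.2, -0.0]
gripper_width: 0.0505
grip_force: 0.0
```

>>> {"fn": "drive_tool", "kwargs": {"plan": [[0, 0, 0, 0], [0, 0, 0, 0]]}}

```text
clock: 13.52
position: [0.4706, 0.2159, 0.1383]
tool_rot: [-0.008, -3.142, -0.001]
force: [-0.9, -0.0, 0.5]
gripper_width: 0.0498
grip_force: 0.0
```

```bash
python3 m2.py .572 .217 0 .27
```

```text
tub [ 0.5708  0.2155 -0.0283  0.265 ] [[0.062, 0.267], [0.065, 0.083]]
```

>>> {"fn": "drive_tool", "kwargs": {"plan": [[0, 0, -4, 0], [0, 0, -4, 0], [0, 0, -3, 0], [0, 0, 0, 0], [1, 0, 0, 0], [1, 0, 0, 0], [1, 0, 0, 0], [0.6, 0, 0, 0], [0.6, 0, 0, 0], [0.4, 0, 0, 0], [0, 0, 0, 0]]}}

```text
clock: 15.0
position: [0.5168, 0.216, 0.0282]
tool_rot: [0.002, 3.141, 0.0]
force: [-0.8, 0.5, 0.9]
gripper_width: 0.0503
grip_force: 0.0
```

>>> {"fn": "drive_tool", "kwargs": {"plan": [[0.3, 0, 0, 0], [0.2, 0, 0, 0], [0, 0, 0, 0]]}}

```text
clock: 15.38
position: [0.5218, 0.2161, 0.0283]
tool_rot: [0.002, 3.141, 0.0]
force: [0.1, -0.0, 0.4]
gripper_width: 0.0502
grip_force: 0.2
```

>>> {"fn": "drive_tool", "kwargs": {"plan": [[0.2, 0, 0, 0], [0, 0, 0, 0]]}}

```text
clock: 15.62
position: [0.5225, 0.2161, 0.0282]
tool_rot: [-0.002, -3.139, -0.0]
force: [-7.2, -0.4, 3.7]
gripper_width: 0.0502
grip_force: 3.9
```

>>> {"fn": "drive_tool", "kwargs": {"plan": [[0.2, 0, 0, 0], [0, 0, 0, 0]]}}

```text
clock: 15.88
position: [0.5225, 0.216, 0.0282]
tool_rot: [-0.002, -3.135, 0.0]
force: [-18.7, 0.3, 9.4]
gripper_width: 0.0506
grip_force: 9.5
```

>>> {"fn": "drive_tool", "kwargs": {"plan": [[0.1, 0, 0, 0], [0, 0, 0, 0]]}}

```text
clock: 16.12
position: [0.5226, 0.216, 0.0282]
tool_rot: [-0.001, -3.134, 0.0]
force: [-24.6, 0.6, 13.1]
gripper_width: 0.0503
grip_force: 12.3
```

>>> {"fn": "drive_tool", "kwargs": {"plan": [[-2, 0, 0, 0], [-3, 0, 2, 0], [0, 0, 6, 0], [0, -1.2, 3, -0.1745], [0.5, -2, 0, -0.1745], [1.5, -2, 0, -0.1745], [2, -2, 0, -0.1745], [2, -1.5, 0, -0.1745], [2, -1, 0, -0.1745], [2, 0, 0, -0.1745], [0.6, 0, 0, -0.1745], [0, 0, 0, -0.1745]]}}

```text
clock: 17.62
position: [0.5834, 0.119, 0.1381]
tool_rot: [2.229, 2.214, 0.001]
force: [-0.1, 0.2, -0.6]
gripper_width: 0.0504
grip_force: 0.0
```

>>> {"fn": "drive_tool", "kwargs": {"plan": [[0, 0, 0, 0], [0, 0, 0, 0]]}}

```text
clock: 17.88
position: [0.5827, 0.1191, 0.1384]
tool_rot: [2.218, 2.224, 0.001]
force: [-0.7, -0.5, 1.7]
gripper_width: 0.0502
grip_force: 0.0
```

```bash
python3 m2.py .583 .217 -.01 .27 pics/c4.png
```

```text
tub [ 0.5827  0.2152 -0.0225  0.2699] [[0.063, 0.383], [0.096, 0.094]]
```

View pics/c4.png

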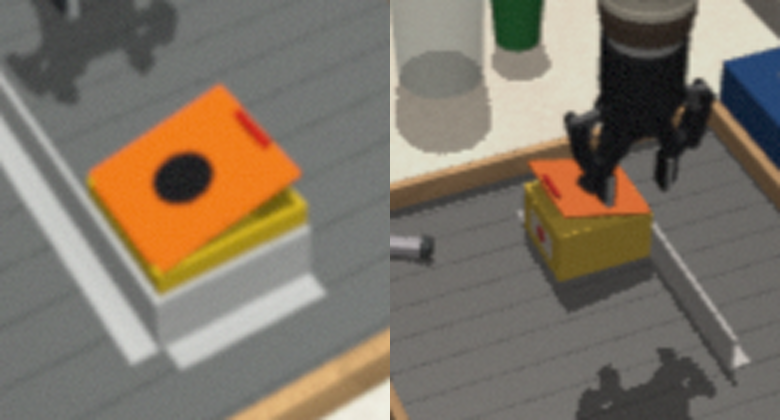

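It looks seated against both stops. I'll reseat it lightly in y to confirm.

>>> {"fn": "drive_tool", "kwargs": {"plan": [[0, 0, -4, 0], [0, 0, -4, 0], [0, 0, -3, 0], [0, 0, 0, 0], [0, 1.2, 0, 0], [0, 1, 0, 0], [0, 0.8, 0, 0], [0, 0.6, 0, 0], [0, 0.4, 0, 0], [0, 0, 0, 0]]}}

```text
clock: 19.23
position: [0.5825, 0.1592, 0.0283]
tool_rot: [-2.222, -2.221, 0.0]
force: [-0.3, -0.2, 0.7]
gripper_width: 0.0503
grip_force: 0.0
```

>>> {"fn": "drive_tool", "kwargs": {"plan": [[0, 0.2, 0, 0], [0, 0, 0, 0]]}}

```text
clock: 19.48
position: [0.5825, 0.1605, 0.0282]
tool_rot: [2.223, 2.22, -0.001]
force: [-1.2, -3.5, 0.1]
gripper_width: 0.0505
grip_force: 0.0
```

>>> {"fn": "drive_tool", "kwargs": {"plan": [[0, 0.2, 0, 0], [0, 0, 0, 0]]}}

```text
clock: 19.73
position: [0.5825, 0.1608, 0.0283]
tool_rot: [2.223, 2.217, -0.005]
force: [-0.4, -13.8, 2.2]
gripper_width: 0.0501
grip_force: 2.3
```

Contact came at the same y as before (0.161), so it's flush against the left stop. Now I close the fingers and press the lid.

>>> {"fn": "drive_tool", "kwargs": {"plan": [[0, -2, 0, 0], [0, -1.5, 2, 0], [0, 0, 6, 0], [0, 0, 4, 0]]}}

```text
clock: 20.23
position: [0.5831, 0.1272, 0.1526]
tool_rot: [2.223, 2.218, 0.005]
force: [1.2, 0.3, -0.4]
gripper_width: 0.05
grip_force: 0.0
```

>>> {"fn": "drive_tool", "kwargs": {"plan": [[-1.2, 3, 0, 0], [-1, 3, 0, 0], [-1, 3, 0, 0], [0, 0, 0, 0], [0, 0, 0, 0], [0, 0, 0, 0], [0, 0, -2.5, 0], [0, 0, -1.5, 0], [0, 0, -1, 0], [0, 0, -1, 0], [0, 0, -0.5, 0], [0, 0, 0, 0]], "grip": 255}}

```text
clock: 21.72
position: [0.5505, 0.218, 0.0832]
tool_rot: [-2.222, -2.22, 0.0]
force: [-0.5, 0.1, 0.6]
gripper_width: 0.0001
grip_force: 0.0
```

>>> {"fn": "drive_tool", "kwargs": {"plan": [[0, 0, -0.5, 0], [0, 0, -0.5, 0], [0, 0, -0.4, 0], [0, 0, -0.3, 0], [0, 0, 0, 0]]}}

```text
clock: 22.35
position: [0.5505, 0.218, 0.0659]
tool_rot: [-2.223, -2.22, 0.001]
force: [0.0, -1.0, 0.0]
gripper_width: -0.0001
grip_force: 0.0
```

>>> {"fn": "drive_tool", "kwargs": {"plan": [[0, 0, -0.2, 0], [0, 0, -0.1, 0], [0, 0, 0, 0]]}}

```text
clock: 22.72
position: [0.5506, 0.218, 0.0632]
tool_rot: [2.223, 2.22, 0.0]
force: [0.1, 0.3, 0.1]
gripper_width: 0.0
grip_force: 0.0
```

>>> {"fn": "drive_tool", "kwargs": {"plan": [[0, 0, -0.1, 0], [0, 0, -0.1, 0], [0, 0, 0, 0]]}}

```text
clock: 23.1
position: [0.5507, 0.2181, 0.0626]
tool_rot: [2.222, 2.22, 0.002]
force: [-3.8, -0.6, 10.4]
gripper_width: 0.0001
grip_force: 5.0
```

>>> {"fn": "drive_tool", "kwargs": {"plan": [[0, 0, -0.1, 0], [0, 0, 0, 0]]}}

```text
clock: 23.35
position: [0.5507, 0.2181, 0.0624]
tool_rot: [2.222, 2.22, 0.002]
force: [-6.0, -1.6, 15.9]
gripper_width: -0.0001
grip_force: 7.6
```

>>> {"fn": "drive_tool", "kwargs": {"plan": [[0, 0, 1, 0], [0, 0, 4, 0], [0, 0, 5, 0], [-3, -3, 4, 0], [-5, -5, 2, 0], [-5, -5, 0, 0], [-3, -5, 0, 0], [0, 0, 0, 0], [0, 0, 0, 0]]}}

```text
clock: 24.48
position: [0.4042, 0.0514, 0.2176]
tool_rot: [2.223, 2.219, 0.001]
force: [-0.2, -0.0, -0.3]
gripper_width: 0.0001
grip_force: 0.0
```

```bash
python3 m2.py .583 .217 -.01 .0 pics/c5.png; python3 - <<'E'
import cv2
a=cv2.imread("pics/c5.png");print(a.shape)
E
```

```text
tub [ 0.5832  0.2157 -0.0126 -0.0009] [[0.057, 0.449], [0.054, 0.077]]
(420, 780, 3)
```

View pics/c5.png

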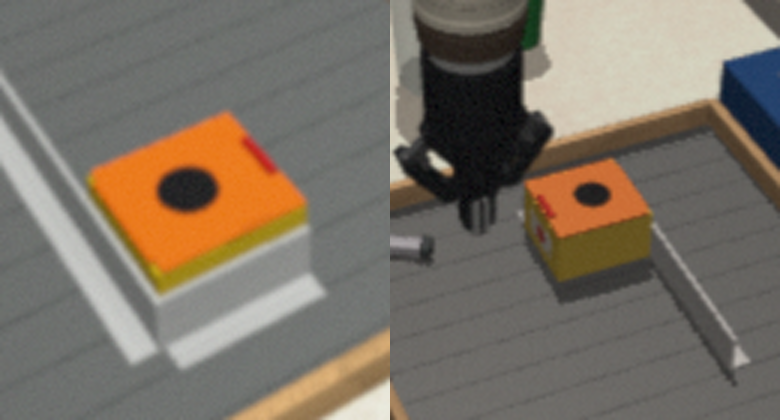

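The lid is shut (fit about 0), the tub's yaw of -0.013 matches the corner's -0.010, it's against both stops, and the hand is clear.

```bash
python3 -c "
from bench import bot
print(bot.sign_off())"
```

```text
the job is handed in; nothing more can be done
None
```

I pushed the yellow tub square and flush against the back and left stops, then pressed its orange lid shut. I left the bottle, snapper and swing arm alone, and handed the job in at about 25 s with the hand clear.

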